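# Close up the dry-block heater

### The job

The sample tubes in the dry-block heater are ready to be warmed up. Gently push the upright perforated plate all the way down over the tubes, and after that push the open hood over and fully shut on top of it. Only push with the fingers: the tubes stay in their wells, the bottle and the jar stay where they stand, and nothing is lifted.

Things in the scene. Friction and masses are not known exactly. Their poses are not given: they have to be found in the camera images.
- heater: benchtop dry-block heater, fixed: white case 190 mm along its x, 170 mm along its y, 70 mm high, aluminium well block in the middle; origin at the centre of its underside, z up, x points from its control panel (the side towards the robot) to its back, y to its left. Two 10 mm steel posts hold the flap's hinge: 103 mm high, at x = -60 mm, y = +-67 mm
- flap (a joint): angle (rad) of the flap, an aluminium plate 110 mm long, 120 mm wide, 4 mm thick with rows of dark spots, hinged along the heater's y at its front end. 0: folded down level over the tubes, upper face 99 mm above the table; 1.57: upright; at most 1.8 (leaning to the panel). Starts near upright. Push it from its panel side. Stiff hinge (0.06 N m, under 1 N at the free edge): stays where left
- flap_hinge (a point): middle of the flap's hinge axis, 97 mm above the table, 60 mm in front of the heater's centre; the axis lies in the middle of the plate's thickness. Its axes are the flap's: x from the hinge to the free edge, z out of the face that is on top when folded down
- flap_edge (a point): middle of the flap's free edge, on the face that is on top when folded down (the outer face, towards the control panel while upright); 110 mm from the hinge axis
- cover (a joint): angle (rad) of the hood, a grey shallow box 186 mm along the heater's x, 170 mm from hinge to free edge, 48 mm deep, hinged along the heater's left (+y) top edge. 0: shut, flat top level, 120 mm above the table; 1.57: open, flat top facing left (+y), 45 mm outside the hinge; at most 2. Starts open. Stiff hinge (0.32 N m, 2-3 N at the edge): stays where left, push it home. A raised flap blocks it
- cover_hinge (a point): middle of the hood's hinge axis, 75 mm above the table, 85 mm left (+y) of the heater's centre. Its axes are the hood's: when shut, parallel to the heater's; the hood lies towards its -y, its flat outer top at z = +45 mm
- cover_edge (a point): middle of the hood's free edge on its flat outer top: 170 mm from the hinge axis along the hood and 45 mm out
- tube0_mid (a point): a white capped sample tube, 62 mm long, body 14 mm across, cap 17 mm across; stands upright in a well with its top 87 mm above the table; loose, part of the load, not to be pulled out; this point is its centre, 31 mm above its lower end
- tube1_mid (a point): a white capped sample tube, 62 mm long, body 14 mm across, cap 17 mm across; stands upright in a well with its top 87 mm above the table; loose, part of the load, not to be pulled out; this point is its centre, 31 mm above its lower end
- tube2_mid (a point): a white capped sample tube, 62 mm long, body 14 mm across, cap 17 mm across; stands upright in a well with its top 87 mm above the table; loose, part of the load, not to be pulled out; this point is its centre, 31 mm above its lower end
- bottle_mid (a point): a brown capped reagent bottle, 60 mm across, 150 mm high, standing loose to the right of the heater, not to be disturbed; this point is its centre, half-way up
- jar_mid (a point): a white lidded jar, 70 mm across, 75 mm high, standing loose to the right of the heater, not to be disturbed; this point is its centre, half-way up
Things that resemble listed ones, but are neither listed nor needed, are in the scene too. Of the things shaped like the part that bears bottle_mid, the amber glass one is meant. Leave any blue look-alike of the part that bears jar_mid alone.

How it is judged (in metres and radians):
On the way, in this order (a step that is already met when the one before it is completed fails the run):
1. the flap is folded down (under 0.08 rad) while the hood still stands open (over 1.2 rad) (value of joint flap below 0.08 rad and value of joint cover above 1.2 rad), for 0.2 s.
2. the hood is shut (under 0.05 rad) over the folded flap (value of joint cover below 0.05 rad and value of joint flap below 0.08 rad), for 0.2 s.
At the end, for the whole second after the job is handed in: The flap lies folded down (under 0.08 rad) and the hood is shut over it (under 0.05 rad) and at rest; each tube is within 12 mm of where it began; bottle and jar are upright (within 0.4 rad) and within 25 mm of where they began (all of step 2 and velocity of joint cover between -0.05 and 0.05 rad/s and not (distance of any of tube0_mid, tube1_mid, tube2_mid from where it was at the start of the episode above 0.012 m or distance of any of bottle_mid, jar_mid from where it was at the start of the episode above 0.025 m or angle between any of bottle_mid, jar_mid's own z axis and vertical above 0.4 rad)); the robot touches nothing.
It fails at once if a tube is lifted or pulled from its well (moved over 12 mm) (distance of any of tube0_mid, tube1_mid, tube2_mid from where it was at the start of the episode above 0.012 m).
It fails at once if the bottle or the jar is lifted, shifted over 25 mm or tipped over 0.4 rad (distance of any of bottle_mid, jar_mid from where it was at the start of the episode above 0.025 m or angle between any of bottle_mid, jar_mid's own z axis and vertical above 0.4 rad).
It fails at once if the heater, its flap or its hood is pressed or pinched by the fingers with more than 35 N (contact force between the fingers and heater above 35 N).
It also fails if it takes over 59 s, if anything falls off the work surface, if the arm or the gripper's body presses on something with over 40 N, if the wrist force passes 120 N, or if a joint passes its speed limit or range.

### The arm

A 6-joint arm with a two-finger parallel gripper is mounted at the origin on the work surface. World frame = base frame: x ahead of the robot, y to its left, z up, the work surface at z = 0. Lengths are in mm, angles in degrees, forces in N, time in s.
With the tool pointing down it reaches from about 300 to 850 mm from the base axis. Payload 4.2 kg.
Tool frame: the origin (TCP) lies at the very end of the fingers, on their centre line; the grasp point (between the pads) lies 19 mm behind it (env.grip_depth is the distance from the TCP to the grasp point, in mm); y points along the fingers, z is the direction in which the jaws open and shut, and the axes are right-handed (so a half turn about y gives the same grasp; the last joint's range is limited). The gripper opens to 91 mm and grips with 3 to 60 N. Pads are 32 mm wide; open, the fingers measure 118 mm over their backs; the gripper's body (76 mm by 178 mm) begins 60 mm behind the grasp point.
Start: joints at [70.302, 18.312, 89.639, -0, 72.044, -1.146], TCP at [182.951, 545.135, 213.976] pointing down, gripper open.
Joint ranges: [-177.97, 177.97], [-48.28, 115.42], [12.27, 149.76], [-77.06, 257.06], [2.81, 150.46], [-146.56, 146.56]. Speed limits (degrees/s): [147.25, 147.25, 180, 180, 180, 180].

### API

Orientations are given as [roll, pitch, yaw] about the fixed x, y, z axes, in that order (R = Rz(yaw) Ry(pitch) Rx(roll)).
In Python, from workcell import state, imaging, job, env gives the robot as it stands.
- The arm moves only by the shell command python3 -m pendant 'ROWS' [FORCE]. ROWS is JSON, a list of rows, each an object with "delta_pos": the shift along the tool's x, y, z in cm, a list of three; "twist": the turn, a rotation vector about the tool's x, y, z in degrees, a list of three; "grip": the opening in per cent of the stroke, from 0 (shut) to 100 (fully open). In form: [{"delta_pos": [tx, ty, tz], "twist": [wx, wy, wz], "grip": grip}, ...]. A call has exactly 5 rows; each row is the pose to reach, as a shift and turn from the pose commanded when the call began, along the tool's axes at that moment; what a row does not reach only later rows make up. A row lasts 1/10 s, in which the tool goes at most 50 mm and 8.59 degrees, less where a joint would pass 70% of its speed; a pose out of reach is approached as far as the arm can. A call with a gripper value outside its range is refused whole. The fingers move at their own pace and stop on an object; FORCE is the grip in N (left out, the last holds). Time passes only in rows, so rows that repeat a pose let the fingers close, or fill a call up. It gives the time, the measured TCP pose, the force and the opening at its end, in the units of the state.
- state(): the state, without advancing time (a new reading comes with each control period).
- imaging.grab_frame(name): name is "scene" or "top"; returns (picture, depth): 384x512x3 uint8, red, green, blue; 384x512 float32, mm along the optical axis (not along the pixel's ray), 0 where there is no reading.
- imaging.camera_info(name): a dict with "fx", "fy", "cx", "cy" (pixels), "k1" (the pictures are not rectified: a ray, as slopes to the right and down, at radius r is drawn at 1 + k1 r^2 times it, then the intrinsics apply), "R" (3x3) and "t" (3): a world point X has camera coordinates R X + t. Camera axes: x right, y down, z forward; pixel columns grow to the right and rows downward; lengths in mm; the calibration is good to about 2 mm. A picture is of the moment at which its call begins. camera_info takes no time and is no camera call.
- job.job_done(): hands the job in, once; it reports no verdict.
The state is a dict: "time_s": time; "qpos": joint angles; "qvel": joint speeds; "effort": joint torques, N m; "ee_pos": TCP position; "ee_rot": TCP orientation; "force": force on the tool from outside, world axes, zero at the start; "torque": the same for the moment, N m; "gripper_width": finger opening in mm.
Only numpy, scipy, OpenCV 4.12 (cv2) and the standard library are available. Lean on these libraries where they do the work, as an engineer would, in place of code of your own. Each camera call takes 0.05 s, during which the arm holds its last target.

## Working session

There is one attempt and no reset: what is moved stays moved. The work goes in short steps, Python scripts to look and compute and a shell command to move; the robot and the scene stay as the last step left them, time stands still between calls to the robot, and variables do not carry over. Pictures are saved under pics/ and viewed, and the job is handed in when it is done.

```bash
ls; mkdir -p pics; python3 - <<'E'
from workcell import state, imaging, job, env
import cv2, numpy as np
print(state())
for n in ("scene","top"):
    p,d=imaging.grab_frame(n); cv2.imwrite(f"pics/{n}0.png",cv2.resize(p[:,:,::-1],(768,576)))
    np.savez(f"pics/{n}0.npz",p=p,d=d)
    i=imaging.camera_info(n); print(n,i)
E
```

```text
pics
{'time_s': 0.0, 'qpos': array([ 7.03023918e+01,  1.83504668e+01,  8.97082199e+01, -3.06492953e-04,
        7.20433697e+01, -1.14556510e+00]), 'qvel': array([ 0.04433481, -0.08942828, -0.01405896,  0.00851573, -0.02019277,
        0.00125878]), 'effort': array([ 3.26550500e-03, -4.12470889e+01, -2.31980485e+01,  7.31965899e-02,
        4.55380068e-02, -1.42082604e-04]), 'ee_pos': array([182.76743552, 544.63069744, 213.1197664 ]), 'ee_rot': array([-9.01020419e+01,  1.74903068e-03, -1.85519499e+01]), 'force': array([ 0.56436993, -0.23974713,  0.23067788]), 'torque': array([-0.00710695, -0.00021838,  0.02108778]), 'gripper_width': 91.1545271739502}
scene {'fx': 473.3093304378253, 'fy': 473.3093304378253, 'cx': 252.1446692355098, 'cy': 201.8899980006516, 'k1': 0.062431122928251294, 'R': array([[ 0.61667271,  0.78704507,  0.01657796],
       [ 0.48674061, -0.3646553 , -0.79379474],
       [-0.61870699,  0.49758072, -0.60795977]]), 't': array([-205.73412635, -233.20100654, 1425.85011422])}
top {'fx': 364.38909564273285, 'fy': 364.38909564273285, 'cx': 257.58129845881, 'cy': 186.2504761935097, 'k1': -0.0450697765966486, 'R': array([[ 0.00634875, -0.99993855,  0.0090875 ],
       [-0.99806172, -0.00689892, -0.06184834],
       [ 0.06190723, -0.00867722, -0.99804419]]), 't': array([-149.6666996 ,  501.88759648,  947.54528029])}
```

View pics/scene0.png

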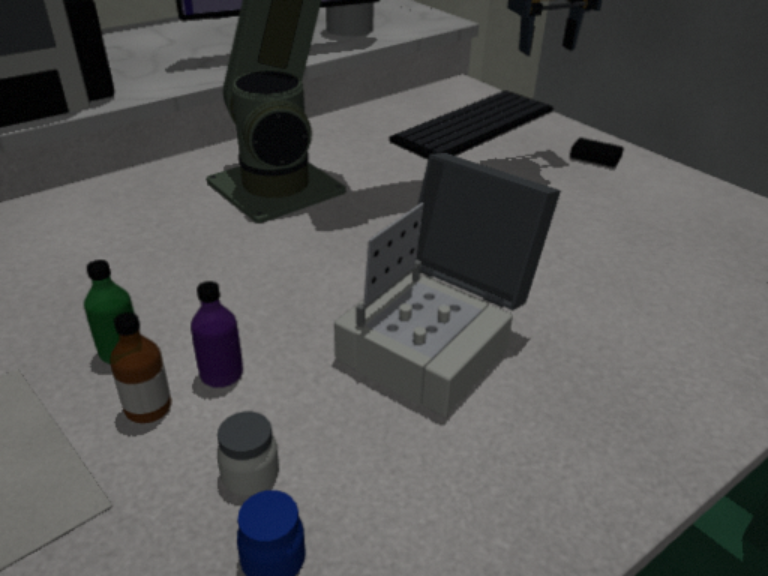

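View pics/top0.png

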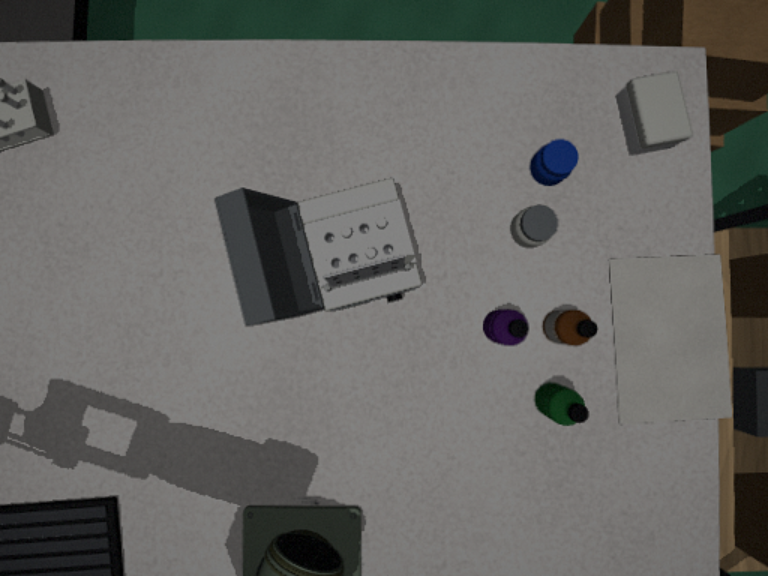

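The scene picture shows the heater with its hood open (490,230) and the upright plate (393,255). In the top picture the amber bottle is at (575,327), with purple (506,327) and green (562,403) look-alikes. The white jar with a grey lid is at (534,226) and the blue look-alike at (555,160). The bottle and jar are well to the right of the work area. Next I'll enlarge the heater and measure its pose.

```bash
cat > h.py <<'E'
import numpy as np, cv2
from workcell import state, imaging, env
def K(i): return np.array([[i['fx'],0,i['cx']],[0,i['fy'],i['cy']],[0,0,1.]]), np.array([i['k1'],0,0,0,0.])
def rays(i,uv):
    k,d=K(i); return cv2.undistortPoints(np.array(uv,float).reshape(-1,1,2),k,d).reshape(-1,2)
def world(i,uv,z):
    n=rays(i,uv); c=np.c_[n,np.ones(len(n))]*np.array(z).reshape(-1,1)
    return (c-i['t'])@i['R']
def onplane(i,uv,h):
    n=rays(i,uv); D=np.c_[n,np.ones(len(n))]@i['R']; C=-i['R'].T@i['t']
    return C+D*((h-C[2])/D[:,2])[:,None]
def proj(i,X):
    k,d=K(i); X=np.array(X,float).reshape(-1,1,3)
    return cv2.projectPoints(X,cv2.Rodrigues(i['R'])[0],i['t'],k,d)[0].reshape(-1,2)
def cloud(i,d):
    v,u=np.mgrid[0:384,0:512]; uv=np.c_[u.ravel(),v.ravel()]
    return world(i,uv,d.ravel()).reshape(384,512,3)
E
python3 - <<'E'
from h import *
i=imaging.camera_info('top'); z=np.load('pics/top0.npz')
p,d=z['p'],z['d']
c=cv2.resize(p[110:225,135:295,::-1],None,fx=5,fy=5,interpolation=cv2.INTER_CUBIC)
c=np.clip(c.astype(float)*1.6,0,255).astype(np.uint8); cv2.imwrite('pics/topc.png',c)
W=cloud(i,d); np.save('pics/Wtop.npy',W)
i2=imaging.camera_info('scene'); z2=np.load('pics/scene0.npz')
p2=z2['p']; c=cv2.resize(p2[90:290,210:380,::-1],None,fx=3,fy=3,interpolation=cv2.INTER_CUBIC)
cv2.imwrite('pics/scc.png',np.clip(c.astype(float)*1.6,0,255).astype(np.uint8))
W2=cloud(i2,z2['d'])
for nm,w in(('top',W),('scene',W2)):
    m=(abs(w[...,2]-70)<4)&(w[...,0]>250)&(w[...,0]<700)&(abs(w[...,1]-100)<250)&((z if nm=='top' else z2)['d']>0)
    q=w[m][:,:2].astype(np.float32); print(nm,len(q),cv2.minAreaRect(q),np.median(w[m],0))
    m=(abs(w[...,2])<8); print(np.median(w[...,2][m]))
E
```

```text
top 3879 ((553.5995483398438, -73.66222381591797), (190.04898071289062, 204.72244262695312), 15.05303955078125) [567.4770099  -68.63503294  70.25817971]
0.24896736819559923
scene 3605 ((554.9244384765625, -69.26644134521484), (189.53775024414062, 209.21714782714844), 13.541569709777832) [576.61072263 -76.5660892   70.32336059]
-0.15306254548527598
```

```bash
sleep 1
```

```text
(no output)
```

View pics/topc.png

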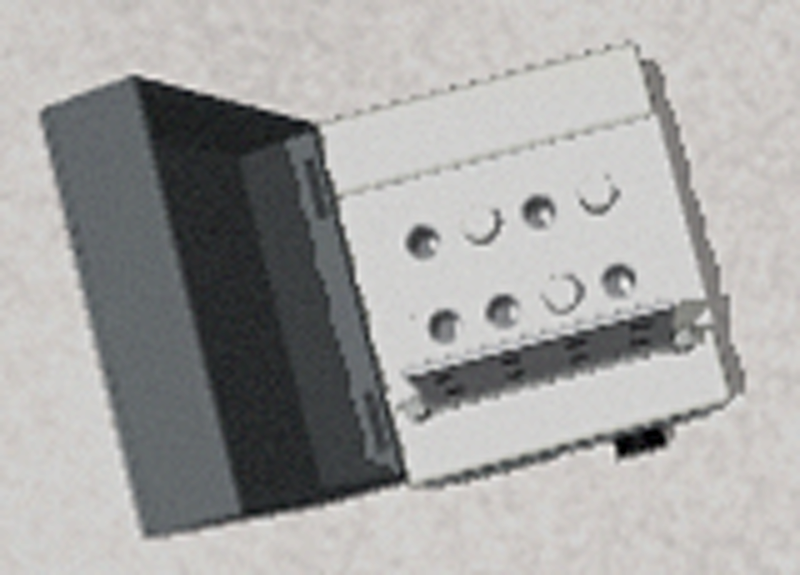

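View pics/scc.png

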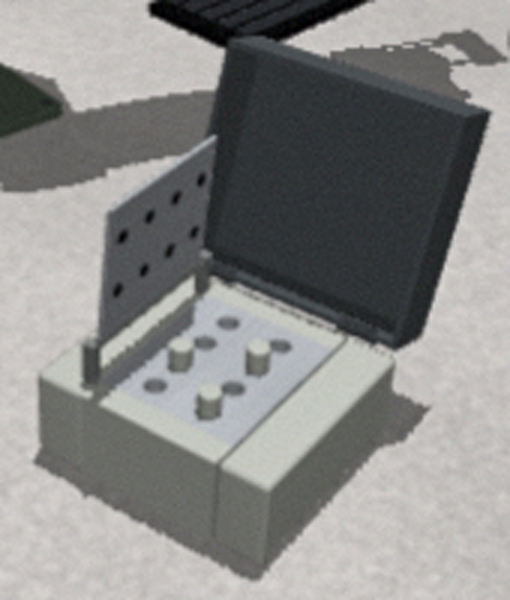

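The top crop shows the heater's upper face with corners at about back-right (635,42), front-right (737,400), front-left (408,486) and back-left (318,122). The plate edge runs from (405,375) to (715,300).

```bash
python3 - <<'E'
from h import *
from scipy.optimize import least_squares
i=imaging.camera_info('top')
pc=np.array([(635,42),(730,400),(408,486),(318,122)],float); uv=(pc+.5)/5-.5+[135,110]
X=onplane(i,uv,70); print(X.round(1)); print(np.linalg.norm(X-np.roll(X,-1,0),axis=1))
loc=np.array([(95,-85),(-95,-85),(-95,85),(95,85)],float)
def T(a,l): c,s=np.cos(a[2]),np.sin(a[2]); return l@np.array([[c,s],[-s,c]])+a[:2]
r=least_squares(lambda a:(T(a,loc)-X[:,:2]).ravel(),[550,-70,.25],loss='soft_l1',f_scale=3); a=r.x
print('pose',a,np.degrees(a[2]),(T(a,loc)-X[:,:2]).round(1).tolist())
# refine with cloud edge: points at 70 in both clouds
W=np.load('pics/Wtop.npy'); i2=imaging.camera_info('scene'); z2=np.load('pics/scene0.npz'); W2=cloud(i2,z2['d'])
for w in(W,W2):
    m=(abs(w[...,2]-70)<3)&(np.hypot(w[...,0]-a[0],w[...,1]-a[1])<140)
    L=(w[m][:,:2]-a[:2])@np.array([[np.cos(a[2]),-np.sin(a[2])],[np.sin(a[2]),np.cos(a[2])]])
    print(np.percentile(L,[0.5,1,99,99.5],axis=0).round(1).tolist())
    # flap and hood
    Lf=(w[...,:2]-a[:2])@np.array([[np.cos(a[2]),-np.sin(a[2])],[np.sin(a[2]),np.cos(a[2])]])
    f=(abs(Lf[...,0]+60)<50)&(abs(Lf[...,1])<62)&(w[...,2]>108)
    q=np.c_[Lf[f],w[...,2][f]]; print('flap',len(q)); 
    for h in range(110,215,15):
        s=q[abs(q[:,2]-h)<7.5]
        if len(s): print(h,np.median(s,0).round(1),s[:,1].min().round(1),s[:,1].max().round(1))
    f=(abs(Lf[...,0])<110)&(Lf[...,1]>70)&(Lf[...,1]<260)&(w[...,2]>80); q=np.c_[Lf[f],w[...,2][f]]
    print('hood',len(q),q.min(0).round(1),q.max(0).round(1))
    for h in range(90,270,20):
        s=q[abs(q[:,2]-h)<7.5]
        if len(s)>3: print(h,np.percentile(s[:,1],[2,50,98]).round(1),s[:,0].min().round(1),s[:,0].max().round(1))
E
```

```text
[[ 672.6 -154.9   70. ]
 [ 491.5 -203.4   70. ]
 [ 447.6  -43.3   70. ]
 [ 630.5    4.7   70. ]]
[187.47343851 166.07469276 189.0421811  165.09140793]
pose [ 5.60615417e+02 -9.92033854e+01  2.61581423e-01] 14.987511520854275 [[1.7, -1.8], [-0.7, -2.5], [-0.7, 1.6], [-0.1, 2.8]]
[[-93.9, -82.8], [-93.0, -82.0], [92.4, 126.1], [93.3, 127.0]]
flap 453
110 [-61.1   1.6 114.3] -57.0 55.8
125 [-60.1   3.9 125.5] -56.9 59.6
140 [-59.   -0.6 140.2] -56.7 59.8
155 [-57.9   2.3 155.3] -56.4 60.2
170 [-56.8   6.9 169.7] -58.7 60.2
185 [-55.6  -8.1 185. ] -58.2 60.5
200 [-53.6   0.7 205.2] -58.2 58.3
hood 3399 [-93.9  70.1  80. ] [ 93.4 181.4 241.3]
90 [ 85.1 132.6 136. ] -93.7 92.0
110 [ 92.9 139.3 142.3] -93.7 92.2
130 [100.7 145.7 149.2] -93.7 93.0
150 [105.7 141.5 151.1] -93.7 92.9
170 [111.6 124.4 153.8] -93.9 93.0
190 [117.8 127.1 161.8] -93.8 93.4
210 [124.5 128.9 169.8] -93.9 92.1
230 [134.5 157.5 178.9] -93.8 92.6
[[-91.3, -83.6], [-88.4, -83.0], [93.1, 128.6], [93.7, 129.9]]
flap 1355
110 [-57.6  -1.6 113. ] -58.9 60.3
125 [-56.7  -7.7 124.7] -59.6 61.2
140 [-55.6  -5.3 140.4] -59.1 61.1
155 [-54.6  -2.6 155. ] -58.8 61.7
170 [-53.5  -5.9 169.9] -58.6 60.4
185 [-52.3  -8.1 185.5] -59.9 60.5
200 [-51.6  -1.5 201.4] -60.1 61.6
hood 6025 [-94.9  70.1  80. ] [ 92.9 180.3 240. ]
90 [ 87.6 133.5 138.8] -90.2 92.9
110 [ 96.2 139.8 145.2] -91.7 92.5
130 [102.8 146.3 150.6] -91.8 92.0
150 [109.4 152.7 157.7] -91.0 92.3
170 [114.1 158.7 163.5] -93.6 92.2
190 [120.  165.2 170.5] -94.4 92.2
210 [125.9 169.9 174.6] -94.6 92.2
230 [132.  146.  177.9] -94.9 91.8
```

```bash
cat >> h.py <<'E'
from scipy.spatial.transform import Rotation as Ro
HP=np.array([560.6,-99.2]); HY=15.0
cs,sn=np.cos(np.radians(HY)),np.sin(np.radians(HY))
def l2w(l): return np.array([HP[0]+cs*l[0]-sn*l[1],HP[1]+sn*l[0]+cs*l[1],l[2]])
def w2l(w): d=np.array(w[:2])-HP; return np.array([cs*d[0]+sn*d[1],-sn*d[0]+cs*d[1],w[2]])
GOAL=Ro.from_euler('xyz',[-90,0,HY-90],degrees=True)
def plan(l,s=None):
    s=s or state(); R=Ro.from_euler('xyz',s['ee_rot'],degrees=True)
    print('cm',(R.inv().apply(l2w(l)-s['ee_pos'])/10).round(2),'twist',(R.inv()*GOAL).as_rotvec(degrees=True).round(2))
def st():
    s=state(); print('t',round(s['time_s'],2),'loc',w2l(s['ee_pos']).round(1),'rot',s['ee_rot'].round(1),'F',s['force'].round(1),'w',round(s['gripper_width'],1),'q',s['qpos'].round(0))
E
python3 -c "
from h import *
st();plan([-140,-5,330]);print(l2w([-140,-5,330]))"
```

```text
t 0.1 loc [-198.3  719.8  213.2] rot [-90.1   0.  -18.6] F [-0.3 -0.1  0.7] w 91.2 q [70. 18. 90. -0. 72. -1.]
cm [ 44.91 -11.59 -57.2 ] twist [8.000e-02 5.645e+01 4.000e-02]
[ 426.66447955 -140.26429545  330.        ]
```

```bash
python3 -m pendant '[{"delta_pos":[1,-4,-1.3],"twist":[0,7,0],"grip":0},{"delta_pos":[3,-7,-3.8],"twist":[0,14,0],"grip":0},{"delta_pos":[6,-9.5,-7.6],"twist":[0,21,0],"grip":0},{"delta_pos":[9,-11,-11.4],"twist":[0,28,0],"grip":0},{"delta_pos":[12,-11.6,-15.2],"twist":[0,35,0],"grip":0}]' 10; python3 -c "
from h import *
st();plan([-140,-5,330])"
```

```text
time_s: 0.6
ee_pos: [247.6, 365.3, 330.7]
ee_rot: [-89.9, 0.0, -53.8]
force: [0.8, 0.1, 0.5]
gripper_width: 53.9
t 0.6 loc [-182.1  529.7  330.7] rot [-89.9   0.  -53.8] F [0.8 0.1 0.5] w 53.9 q [54.  3. 93. -0. 84. 18.]
cm [ 5.137e+01  1.000e-02 -1.543e+01] twist [-0.13 21.23 -0.05]
```

```bash
python3 -m pendant '[{"delta_pos":[4,0,-1.2],"twist":[0,4,0],"grip":0},{"delta_pos":[8,0,-2.4],"twist":[0,8,0],"grip":0},{"delta_pos":[12,0,-3.6],"twist":[0,12,0],"grip":0},{"delta_pos":[16,0,-4.8],"twist":[0,16,0],"grip":0},{"delta_pos":[20,0,-6],"twist":[0,21.2,0],"grip":0}]'; python3 -c "
from h import *
st();plan([-140,-5,330])"
```

```text
time_s: 1.1
ee_pos: [317.5, 168.2, 329.2]
ee_rot: [-90.0, -0.0, -74.9]
force: [1.0, 0.4, 0.5]
gripper_width: 13.9
t 1.1 loc [-165.6  321.2  329.2] rot [-90.   -0.  -74.9] F [1.  0.4 0.5] w 13.9 q [ 26.  -5. 101.  -0.  85.  11.]
cm [32.62 -0.08  2.51] twist [-0.    0.08  0.  ]
```

```bash
python3 -m pendant '[{"delta_pos":[4,0,0.3],"twist":[0,0,0],"grip":0},{"delta_pos":[8,0,0.6],"twist":[0,0,0],"grip":0},{"delta_pos":[12,0,1],"twist":[0,0,0],"grip":0},{"delta_pos":[16,0,1.3],"twist":[0,0,0],"grip":0},{"delta_pos":[20,0,1.6],"twist":[0,0,0],"grip":0}]'; python3 -m pendant '[{"delta_pos":[4,0,0.3],"twist":[0,0,0],"grip":0},{"delta_pos":[8,0,0.6],"twist":[0,0,0],"grip":0},{"delta_pos":[12,0,0.9],"twist":[0,0,0],"grip":0},{"delta_pos":[12.6,0,0.9],"twist":[0,0,0],"grip":0},{"delta_pos":[12.6,0,0.9],"twist":[0,0,0],"grip":0}]';python3 -c "
from h import *
st();plan([-100,-5,185])"
```

```text
time_s: 1.6
ee_pos: [385.7, -20.6, 329.2]
ee_rot: [-90.0, 0.0, -74.8]
force: [1.0, 0.7, -0.5]
gripper_width: 0.4
time_s: 2.1
ee_pos: [427.3, -138.7, 328.7]
ee_rot: [-90.1, 0.1, -74.9]
force: [-0.0, 0.4, -0.3]
gripper_width: 0.6
t 2.1 loc [-139.    -3.6  328.7] rot [-90.1   0.1 -74.9] F [-0.   0.4 -0.3] w 0.6 q [-19.   4.  92.   0.  84. -35.]
cm [ 0.17 14.36  3.92] twist [ 0.08  0.12 -0.09]
```

```bash
python3 -m pendant '[{"delta_pos":[0.1,4,0],"twist":[0,0,0],"grip":0},{"delta_pos":[0.1,8,1],"twist":[0,0,0],"grip":0},{"delta_pos":[0.1,12,2],"twist":[0,0,0],"grip":0},{"delta_pos":[0.1,14,3.5],"twist":[0,0,0],"grip":0},{"delta_pos":[0.1,14,4],"twist":[0,0,0],"grip":0}]';python3 - <<'E'
from h import *
st()
p,d=imaging.grab_frame('scene'); c=cv2.resize(p[60:290,180:420,::-1],None,fx=2.6,fy=2.6,interpolation=cv2.INTER_CUBIC)
cv2.imwrite('pics/a1.png',np.clip(c.astype(float)*1.6,0,255).astype(np.uint8))
# target TCP positions along arc
r=97
for ph in np.radians([85,75,65,55,45,35,25,15,8,0]):
    x=-60+r*np.cos(ph)-2*np.sin(ph)-13.5; z=97+r*np.sin(ph)+2*np.cos(ph); print(round(np.degrees(ph)),round(x,1),round(z,1))
E
```

```text
time_s: 2.6
ee_pos: [464.8, -126.1, 186.8]
ee_rot: [-90.3, 0.2, -74.6]
force: [1.0, 0.1, 0.7]
gripper_width: 0.4
t 2.6 loc [-99.5  -1.2 186.8] rot [-90.3   0.2 -74.6] F [1.  0.1 0.7] w 0.4 q [-17.  11. 104.   0.  66. -32.]
85 -67.0 193.8
75 -50.3 191.2
65 -34.3 185.8
55 -19.5 177.6
45 -6.3 167.0
35 4.8 154.3
25 13.6 139.8
15 19.7 124.0
8 22.3 112.5
0 23.5 99.0
```

View pics/a1.png

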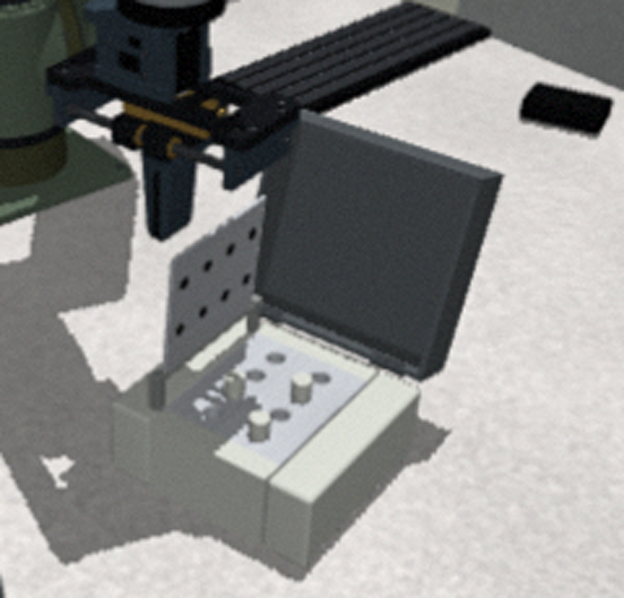

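The finger is clear in front of the plate (tip at 160,235; plate's upper edge around 215,230). Now for the gentle push.

```bash
python3 -m pendant '[{"delta_pos":[0.1,0,1],"twist":[0,0,0],"grip":0},{"delta_pos":[0.1,-0.1,2],"twist":[0,0,0],"grip":0},{"delta_pos":[0.1,-0.2,2.8],"twist":[0,0,0],"grip":0},{"delta_pos":[0.1,-0.3,3.4],"twist":[0,0,0],"grip":0},{"delta_pos":[0.1,-0.3,4],"twist":[0,0,0],"grip":0}]';python3 -c "
from h import *
st()"
```

```text
time_s: 3.15
ee_pos: [505.7, -119.0, 192.9]
ee_rot: [-90.0, -0.0, -74.8]
force: [-0.3, 0.1, 0.3]
gripper_width: 0.5
t 3.15 loc [-58.2  -4.9 192.9] rot [-90.   -0.  -74.8] F [-0.3  0.1  0.3] w 0.5 q [-15.  14.  99.  -0.  67. -30.]
```

```bash
python3 -m pendant '[{"delta_pos":[0,0.1,0.9],"twist":[0,0,0],"grip":0},{"delta_pos":[0,0.3,1.7],"twist":[0,0,0],"grip":0},{"delta_pos":[0,0.6,2.5],"twist":[0,0,0],"grip":0},{"delta_pos":[0,0.9,3.2],"twist":[0,0,0],"grip":0},{"delta_pos":[0,1.3,3.9],"twist":[0,0,0],"grip":0}]';python3 -c "
from h import *
st()
p,d=imaging.grab_frame('scene'); c=cv2.resize(p[60:290,180:420,::-1],None,fx=2.6,fy=2.6,interpolation=cv2.INTER_CUBIC)
cv2.imwrite('pics/a2.png',np.clip(c.astype(float)*1.6,0,255).astype(np.uint8))"
```

```text
time_s: 3.65
ee_pos: [543.5, -108.5, 179.1]
ee_rot: [-90.0, 0.0, -74.7]
force: [-0.6, -0.2, 1.2]
gripper_width: 0.4
t 3.65 loc [-18.9  -4.6 179.1] rot [-90.    0.  -74.7] F [-0.6 -0.2  1.2] w 0.4 q [-12.  18.  96.   0.  67. -28.]
```

View pics/a2.png

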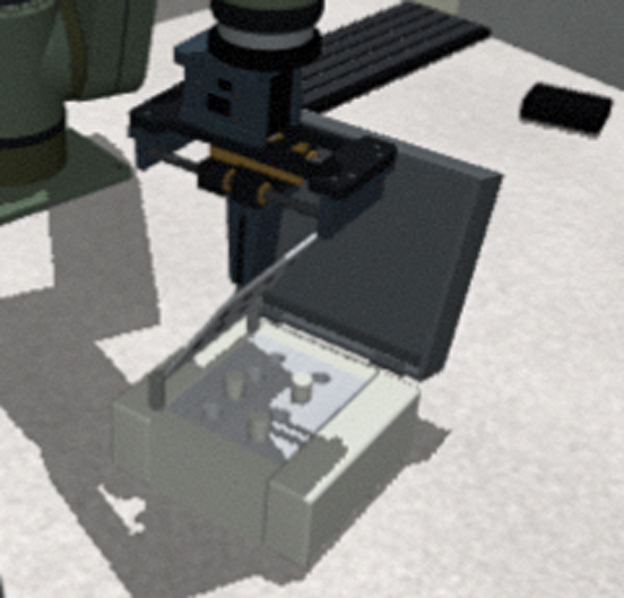

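The plate is following, now at about 55° with its free edge at (300,240). I'll continue along the arc.

```bash
python3 -m pendant '[{"delta_pos":[0,0.6,0.6],"twist":[0,0,0],"grip":0},{"delta_pos":[0,1.2,1.2],"twist":[0,0,0],"grip":0},{"delta_pos":[0,1.7,1.7],"twist":[0,0,0],"grip":0},{"delta_pos":[0,2.3,2.2],"twist":[0,0,0],"grip":0},{"delta_pos":[0,2.9,2.6],"twist":[0,0,0],"grip":0}]';python3 -m pendant '[{"delta_pos":[0,0.6,0.4],"twist":[0,0,0],"grip":0},{"delta_pos":[0,1.3,0.8],"twist":[0,0,0],"grip":0},{"delta_pos":[0,2,1.1],"twist":[0,0,0],"grip":0},{"delta_pos":[0,2.6,1.3],"twist":[0,0,0],"grip":0},{"delta_pos":[0,3.1,1.4],"twist":[0,0,0],"grip":0}]';python3 -c "
from h import *
st()"
```

```text
time_s: 4.2
ee_pos: [568.4, -101.7, 149.8]
ee_rot: [-90.0, 0.0, -74.7]
force: [-0.2, 0.8, 1.5]
gripper_width: 0.2
time_s: 4.7
ee_pos: [581.6, -98.1, 118.7]
ee_rot: [-90.0, 0.0, -74.8]
force: [-0.5, 1.3, -0.1]
gripper_width: 0.1
t 4.7 loc [ 20.6  -4.3 118.7] rot [-90.    0.  -74.8] F [-0.5  1.3 -0.1] w 0.1 q [-11.  24.  96.   0.  61. -26.]
```

Next I'll press the last 20 mm slowly.

```bash
python3 -m pendant '[{"delta_pos":[0,0.5,0.1],"twist":[0,0,0],"grip":0},{"delta_pos":[0,0.9,0.1],"twist":[0,0,0],"grip":0},{"delta_pos":[0,1.3,0.1],"twist":[0,0,0],"grip":0},{"delta_pos":[0,1.6,0.1],"twist":[0,0,0],"grip":0},{"delta_pos":[0,1.8,0.1],"twist":[0,0,0],"grip":0}]';python3 -c "
from h import *
st()"
```

```text
time_s: 5.2
ee_pos: [582.3, -97.9, 101.2]
ee_rot: [-90.0, 0.0, -74.8]
force: [0.5, -0.5, 1.2]
gripper_width: 0.4
t 5.2 loc [ 21.3  -4.4 101.2] rot [-90.    0.  -74.8] F [ 0.5 -0.5  1.2] w 0.4 q [-11.  25.  97.   0.  58. -26.]
```

```bash
python3 -m pendant '[{"delta_pos":[0,0.1,0],"twist":[0,0,0],"grip":0},{"delta_pos":[0,0.2,0],"twist":[0,0,0],"grip":0},{"delta_pos":[0,0.2,0],"twist":[0,0,0],"grip":0},{"delta_pos":[0,0.3,0],"twist":[0,0,0],"grip":0},{"delta_pos":[0,0.3,0],"twist":[0,0,0],"grip":0}]';python3 -c "
from h import *
st()
p,d=imaging.grab_frame('scene'); c=cv2.resize(p[60:290,180:420,::-1],None,fx=2.6,fy=2.6,interpolation=cv2.INTER_CUBIC)
cv2.imwrite('pics/a3.png',np.clip(c.astype(float)*1.6,0,255).astype(np.uint8))
i=imaging.camera_info('scene');w=cloud(i,d);L=np.stack([*np.moveaxis(w[...,:2]-HP,-1,0)],-1)@np.array([[cs,-sn],[sn,cs]])
for a in range(-55,50,10):
  m=(abs(L[...,0]-a)<5)&(abs(L[...,1]+40)<15)&(w[...,2]>60)&(w[...,2]<130); print(a,m.sum(),np.median(w[...,2][m]).round(1))
"
```

```text
time_s: 5.7
ee_pos: [582.4, -98.0, 99.2]
ee_rot: [-90.0, -0.0, -74.8]
force: [-1.0, 0.4, 5.6]
gripper_width: 0.6
t 5.7 loc [21.4 -4.5 99.2] rot [-90.   -0.  -74.8] F [-1.   0.4  5.6] w 0.6 q [-11.  25.  97.   0.  58. -26.]
-55 87 98.5
-45 79 96.7
-35 88 97.6
-25 78 98.2
-15 77 98.5
-5 81 98.0
5 81 97.9
15 66 98.4
25 110 85.5
35 91 97.2
45 108 97.2
```

View pics/a3.png

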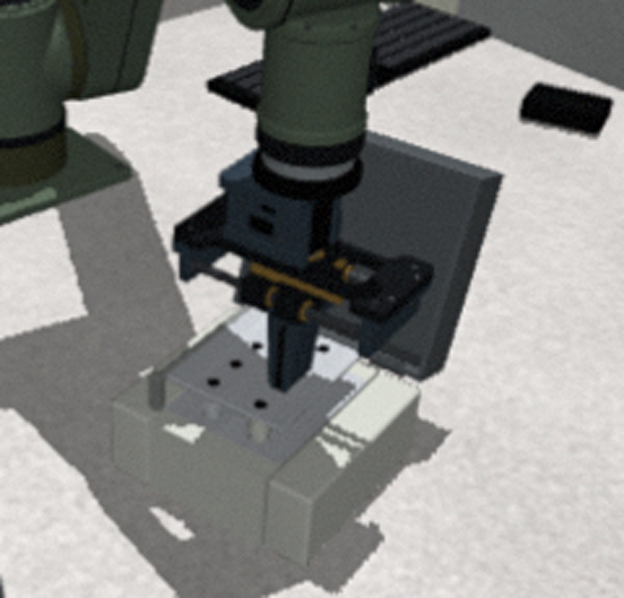

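The plate lies level: upper face 97–98.5 mm along its length, with 5.6 N contact at the stop. Now I'll retreat upward and over to the hood's outside.

```bash
python3 -m pendant '[{"delta_pos":[0,-2,0],"twist":[0,0,0],"grip":0},{"delta_pos":[0,-6,0],"twist":[0,0,0],"grip":0},{"delta_pos":[0,-11,0],"twist":[0,0,0],"grip":0},{"delta_pos":[0,-16,0],"twist":[0,0,0],"grip":0},{"delta_pos":[0,-21,-0.5],"twist":[0,0,0],"grip":0}]';python3 -m pendant '[{"delta_pos":[0,-3.5,-0.5],"twist":[0,0,0],"grip":0},{"delta_pos":[-4,-3.5,-0.8],"twist":[0,0,0],"grip":0},{"delta_pos":[-8,-3.5,-1],"twist":[0,0,0],"grip":0},{"delta_pos":[-12,-3.5,-1.5],"twist":[0,0,0],"grip":0},{"delta_pos":[-16,-3.5,-2],"twist":[0,0,0],"grip":0}]';python3 - <<'E'
from h import *
st(); plan([0,245,340])
p,d=imaging.grab_frame('scene'); c=cv2.resize(p[60:290,180:420,::-1],None,fx=2.6,fy=2.6,interpolation=cv2.INTER_CUBIC)
cv2.imwrite('pics/a4.png',np.clip(c.astype(float)*1.6,0,255).astype(np.uint8))
i=imaging.camera_info('scene');w=cloud(i,d);L=(w[...,:2]-HP)@np.array([[cs,-sn],[sn,cs]])
for a in range(-55,50,10):
  m=(abs(L[...,0]-a)<5)&(abs(L[...,1]+20)<30)&(w[...,2]>60)&(w[...,2]<150); print(a,m.sum(),np.median(w[...,2][m]).round(1))
for h in range(90,250,20):
  m=(abs(w[...,2]-h)<8)&(abs(L[...,0])<80)&(L[...,1]>84)&(L[...,1]<200); print('hood',h,m.sum(),np.median(L[...,1][m]).round(1))
E
```

```text
time_s: 6.25
ee_pos: [577.6, -99.1, 309.8]
ee_rot: [-90.0, -0.0, -74.7]
force: [-0.1, -0.5, -0.2]
gripper_width: 0.7
time_s: 6.75
ee_pos: [515.5, 51.1, 342.9]
ee_rot: [-90.0, 0.0, -74.8]
force: [0.6, 0.0, -0.3]
gripper_width: 0.3
t 6.75 loc [ -4.7 156.8 342.9] rot [-90.    0.  -74.8] F [ 0.6  0.  -0.3] w 0.3 q [  4.  10.  83.   0.  87. -11.]
cm [-8.81  0.3   0.5 ] twist [-0.01  0.21 -0.01]
-55 123 99.2
-45 107 98.8
-35 117 98.9
-25 117 98.9
-15 105 99.0
-5 121 99.0
5 116 99.0
15 100 99.2
25 135 98.9
35 169 97.8
45 204 95.7
hood 90 441 134.1
hood 110 461 140.4
hood 130 462 146.7
hood 150 479 153.3
hood 170 489 159.8
hood 190 503 165.8
hood 210 297 171.1
hood 230 469 146.2
```

View pics/a4.png

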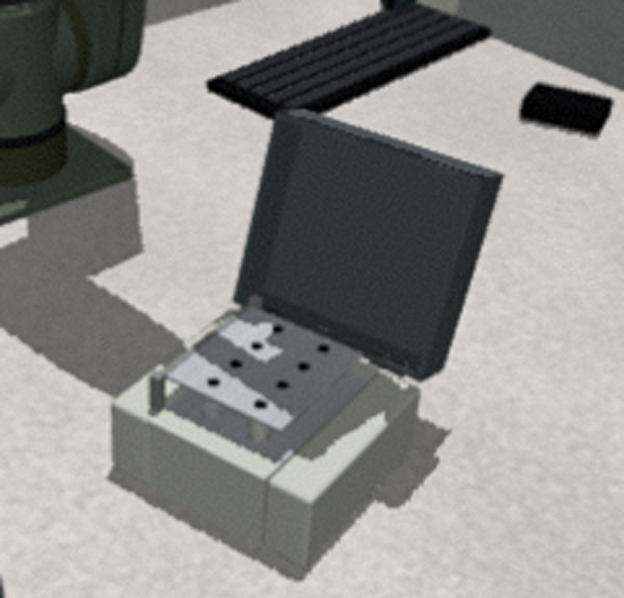

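The plate is flat at 99 mm and the hood still stands at about 1.87 rad. I'll go outside it and descend.

```bash
python3 -m pendant '[{"delta_pos":[-4,0.2,0.2],"twist":[0,0,0],"grip":0},{"delta_pos":[-8,0.2,0.5],"twist":[0,0,0],"grip":0},{"delta_pos":[-9,2,0.5],"twist":[0,0,0],"grip":0},{"delta_pos":[-9,6,0.5],"twist":[0,0,0],"grip":0},{"delta_pos":[-9,10,0.5],"twist":[0,0,0],"grip":0}]';python3 -m pendant '[{"delta_pos":[0,3,0],"twist":[0,0,0],"grip":0},{"delta_pos":[0,4,0],"twist":[0,0,0],"grip":0},{"delta_pos":[1,4,0],"twist":[0,0,0],"grip":0},{"delta_pos":[2,4,0],"twist":[0,0,0],"grip":0},{"delta_pos":[3,4,0],"twist":[0,0,0],"grip":0}]';python3 - <<'E'
from h import *
st()
p,d=imaging.grab_frame('scene'); c=cv2.resize(p[40:270,180:420,::-1],None,fx=2.6,fy=2.6,interpolation=cv2.INTER_CUBIC)
cv2.imwrite('pics/a5.png',np.clip(c.astype(float)*1.6,0,255).astype(np.uint8))
# finger -y bottom corner follows the outer face at r
for th in np.arange(1.8,-0.01,-.1):
    r=170 if th>1.57 else 155
    y=85-r*np.cos(th)+45*np.sin(th)+16; z=75+r*np.sin(th)+45*np.cos(th)
    print(round(th,2),round(y,1),round(z,1))
E
```

```text
time_s: 7.3
ee_pos: [497.7, 138.7, 242.6]
ee_rot: [-89.8, -0.0, -74.7]
force: [0.2, -1.0, 0.1]
gripper_width: 0.7
time_s: 7.8
ee_pos: [506.8, 108.2, 205.1]
ee_rot: [-89.8, -0.0, -74.8]
force: [-0.5, 0.2, -1.3]
gripper_width: 0.2
t 7.8 loc [  1.7 214.2 205.1] rot [-89.8  -0.  -74.8] F [-0.5  0.2 -1.3] w 0.2 q [11. 13. 98. -0. 68. -4.]
1.8 183.4 230.3
1.7 167.5 237.8
1.6 150.9 243.6
1.5 134.9 232.8
1.4 119.0 235.4
1.3 102.9 236.4
1.2 86.8 235.8
1.1 70.8 233.5
1.0 55.1 229.7
0.9 39.9 224.4
0.8 25.3 217.5
0.7 11.4 209.3
0.6 -1.5 199.7
0.5 -13.5 188.8
0.4 -24.2 176.8
0.3 -33.8 163.8
0.2 -42.0 149.9
0.1 -48.7 135.2
-0.0 -54.0 120.0
```

View pics/a5.png

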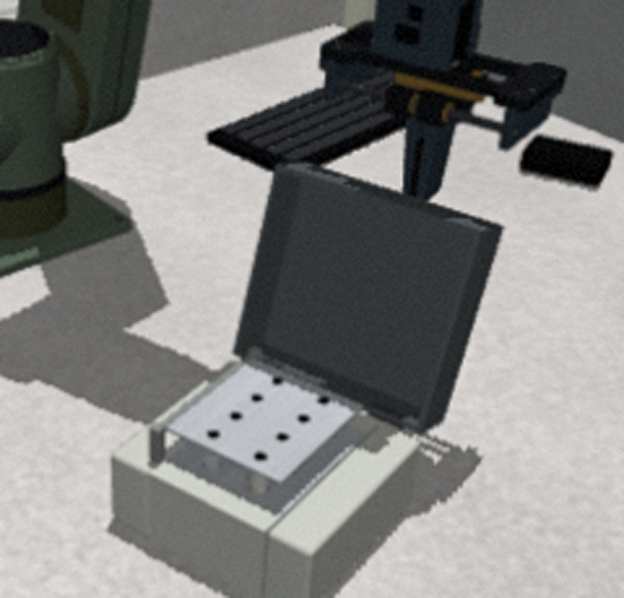

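The finger is outside the hood (tip at 420,195), behind its free edge. Push begins.

```bash
python3 -m pendant '[{"delta_pos":[0.8,0,0],"twist":[0,0,0],"grip":0},{"delta_pos":[1.4,-0.1,0],"twist":[0,0,0],"grip":0},{"delta_pos":[2,-0.3,0],"twist":[0,0,0],"grip":0},{"delta_pos":[2.6,-0.5,0],"twist":[0,0,0],"grip":0},{"delta_pos":[3.2,-0.9,0],"twist":[0,0,0],"grip":0}]';python3 -c "
from h import *
st()"
```

```text
time_s: 8.35
ee_pos: [513.7, 78.9, 212.8]
ee_rot: [-90.0, 0.1, -74.7]
force: [0.2, 2.3, -0.1]
gripper_width: 0.4
t 8.35 loc [  0.8 184.2 212.8] rot [-90.    0.1 -74.7] F [ 0.2  2.3 -0.1] w 0.4 q [ 7. 13. 97.  0. 70. -8.]
```

```bash
python3 -m pendant '[{"delta_pos":[0.6,-0.3,0],"twist":[0,0,0],"grip":0},{"delta_pos":[1.3,-0.6,0],"twist":[0,0,0],"grip":0},{"delta_pos":[2,-0.9,0],"twist":[0,0,0],"grip":0},{"delta_pos":[2.7,-1.2,0],"twist":[0,0,0],"grip":0},{"delta_pos":[3.4,-1.4,0],"twist":[0,0,0],"grip":0}]';python3 -c "
from h import *
st()
p,d=imaging.grab_frame('scene'); c=cv2.resize(p[40:270,180:420,::-1],None,fx=2.6,fy=2.6,interpolation=cv2.INTER_CUBIC)
cv2.imwrite('pics/a6.png',np.clip(c.astype(float)*1.6,0,255).astype(np.uint8))"
```

```text
time_s: 8.85
ee_pos: [523.0, 44.7, 226.3]
ee_rot: [-90.0, -0.0, -74.8]
force: [-0.1, 3.2, 1.0]
gripper_width: 0.4
t 8.85 loc [  0.9 148.7 226.3] rot [-90.   -0.  -74.8] F [-0.1  3.2  1. ] w 0.4 q [  4.  13.  95.  -0.  72. -12.]
```

View pics/a6.png

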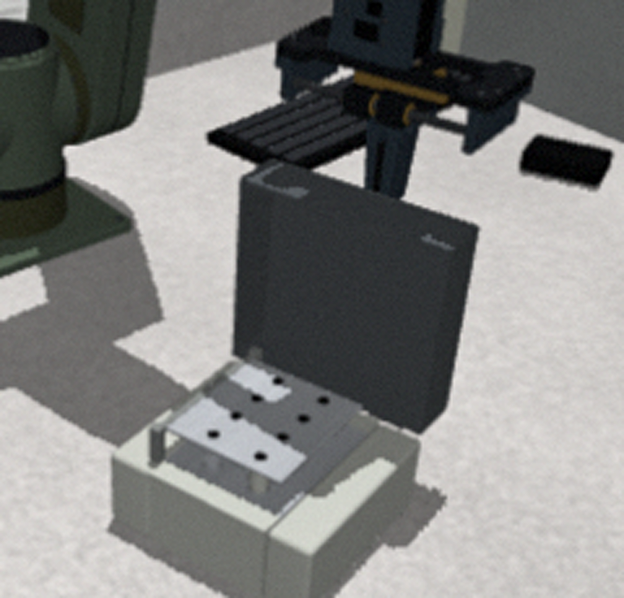

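The hood is following and is near vertical. Continue along the computed arc.

```bash
python3 -m pendant '[{"delta_pos":[0.7,-0.3,0],"twist":[0,0,0],"grip":0},{"delta_pos":[1.4,-0.6,0],"twist":[0,0,0],"grip":0},{"delta_pos":[2.2,-0.8,0],"twist":[0,0,0],"grip":0},{"delta_pos":[3,-0.9,0],"twist":[0,0,0],"grip":0},{"delta_pos":[3.8,-1,0],"twist":[0,0,0],"grip":0}]';python3 -c "
from h import *
st()";python3 -m pendant '[{"delta_pos":[0.8,0,0],"twist":[0,0,0],"grip":0},{"delta_pos":[1.6,0,0],"twist":[0,0,0],"grip":0},{"delta_pos":[2.4,0,0],"twist":[0,0,0],"grip":0},{"delta_pos":[3.2,0.1,0],"twist":[0,0,0],"grip":0},{"delta_pos":[4,0.2,0],"twist":[0,0,0],"grip":0}]';python3 -c "
from h import *
st()
p,d=imaging.grab_frame('scene'); c=cv2.resize(p[40:270,180:420,::-1],None,fx=2.6,fy=2.6,interpolation=cv2.INTER_CUBIC)
cv2.imwrite('pics/a7.png',np.clip(c.astype(float)*1.6,0,255).astype(np.uint8))"
```

```text
time_s: 9.4
ee_pos: [532.5, 7.9, 236.0]
ee_rot: [-90.0, 0.0, -74.8]
force: [-1.9, 1.9, -1.3]
gripper_width: 0.4
t 9.4 loc [  0.6 110.8 236. ] rot [-90.    0.  -74.8] F [-1.9  1.9 -1.3] w 0.4 q [ -0.  14.  93.  -0.  73. -16.]
time_s: 9.9
ee_pos: [543.4, -30.5, 234.1]
ee_rot: [-90.0, -0.0, -74.8]
force: [-1.1, 2.1, 0.4]
gripper_width: 0.4
t 9.9 loc [  1.1  70.8 234.1] rot [-90.   -0.  -74.8] F [-1.1  2.1  0.4] w 0.4 q [ -4.  15.  92.   0.  73. -20.]
```

View pics/a7.png

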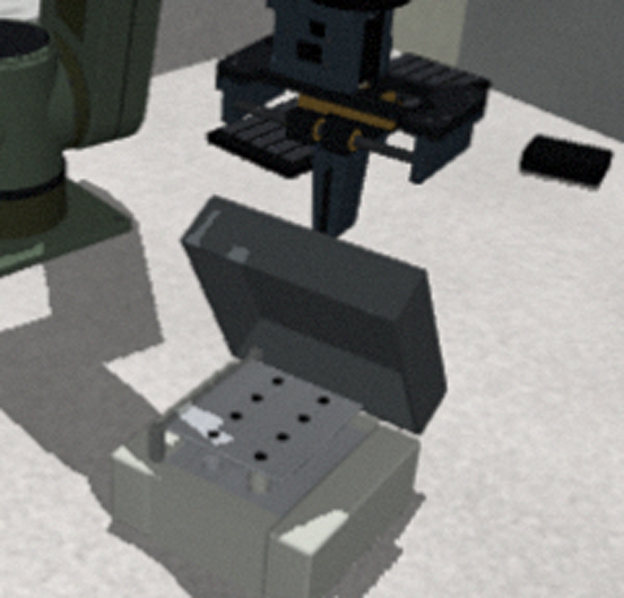

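```bash
python3 -m pendant '[{"delta_pos":[0.8,0.2,0],"twist":[0,0,0],"grip":0},{"delta_pos":[1.6,0.4,0],"twist":[0,0,0],"grip":0},{"delta_pos":[2.4,0.7,0],"twist":[0,0,0],"grip":0},{"delta_pos":[3.1,1,0],"twist":[0,0,0],"grip":0},{"delta_pos":[3.9,1.3,0],"twist":[0,0,0],"grip":0}]';python3 -c "
from h import *
st()";python3 -m pendant '[{"delta_pos":[0.7,0.4,0],"twist":[0,0,0],"grip":0},{"delta_pos":[1.4,0.8,0],"twist":[0,0,0],"grip":0},{"delta_pos":[2.1,1.2,0],"twist":[0,0,0],"grip":0},{"delta_pos":[2.7,1.6,0],"twist":[0,0,0],"grip":0},{"delta_pos":[3.3,2.1,0],"twist":[0,0,0],"grip":0}]';python3 -c "
from h import *
st()"
```

```text
time_s: 10.45
ee_pos: [553.6, -68.1, 220.9]
ee_rot: [-90.0, -0.0, -74.8]
force: [0.1, 1.0, -0.3]
gripper_width: 0.5
t 10.45 loc [  1.3  31.8 220.9] rot [-90.   -0.  -74.8] F [ 0.1  1.  -0.3] w 0.5 q [ -8.  17.  91.   0.  72. -23.]
time_s: 10.95
ee_pos: [562.2, -99.8, 199.8]
ee_rot: [-90.0, 0.0, -74.8]
force: [-0.2, 0.9, -0.9]
gripper_width: 0.6
t 10.95 loc [  1.4  -1.  199.8] rot [-90.    0.  -74.8] F [-0.2  0.9 -0.9] w 0.6 q [-11.  18.  91.   0.  70. -26.]
```

```bash
python3 -m pendant '[{"delta_pos":[0.7,0.6,0],"twist":[0,0,0],"grip":0},{"delta_pos":[1.2,1.1,0],"twist":[0,0,0],"grip":0},{"delta_pos":[1.8,1.7,0],"twist":[0,0,0],"grip":0},{"delta_pos":[2.3,2.3,0],"twist":[0,0,0],"grip":0},{"delta_pos":[2.8,2.9,0],"twist":[0,0,0],"grip":0}]';python3 -c "
from h import *
st()
p,d=imaging.grab_frame('scene'); c=cv2.resize(p[40:270,180:420,::-1],None,fx=2.6,fy=2.6,interpolation=cv2.INTER_CUBIC)
cv2.imwrite('pics/a8.png',np.clip(c.astype(float)*1.6,0,255).astype(np.uint8))"
```

```text
time_s: 11.45
ee_pos: [569.5, -126.8, 170.6]
ee_rot: [-90.0, 0.0, -74.8]
force: [-1.7, 0.7, 0.4]
gripper_width: 0.3
t 11.45 loc [  1.5 -28.9 170.6] rot [-90.    0.  -74.8] F [-1.7  0.7  0.4] w 0.3 q [-14.  21.  92.   0.  67. -29.]
```

View pics/a8.png

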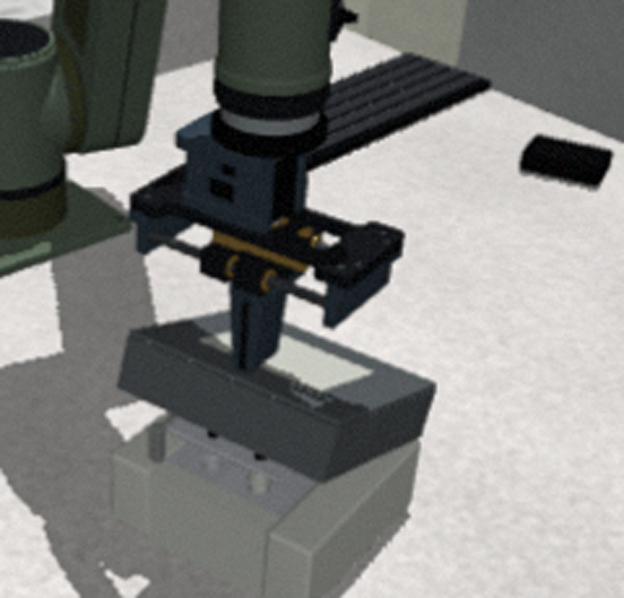

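The hood is about 20° from shut with the finger on its top. I'll slow down for the end.

```bash
python3 -m pendant '[{"delta_pos":[0.5,0.7,0],"twist":[0,0,0],"grip":0},{"delta_pos":[0.9,1.4,0],"twist":[0,0,0],"grip":0},{"delta_pos":[1.3,2.0,0],"twist":[0,0,0],"grip":0},{"delta_pos":[1.6,2.6,0],"twist":[0,0,0],"grip":0},{"delta_pos":[1.9,3.2,0],"twist":[0,0,0],"grip":0}]';python3 -m pendant '[{"delta_pos":[0.2,0.4,0],"twist":[0,0,0],"grip":0},{"delta_pos":[0.3,0.8,0],"twist":[0,0,0],"grip":0},{"delta_pos":[0.4,1.1,0],"twist":[0,0,0],"grip":0},{"delta_pos":[0.5,1.4,0],"twist":[0,0,0],"grip":0},{"delta_pos":[0.5,1.6,0],"twist":[0,0,0],"grip":0}]';python3 -c "
from h import *
st()"
```

```text
time_s: 12.0
ee_pos: [574.5, -144.8, 138.6]
ee_rot: [-90.0, 0.0, -74.8]
force: [-0.1, 1.3, 1.4]
gripper_width: 0.8
time_s: 12.5
ee_pos: [575.9, -149.7, 123.0]
ee_rot: [-90.0, -0.0, -74.8]
force: [0.0, -0.3, 1.6]
gripper_width: 0.5
t 12.5 loc [  1.7 -52.7 123. ] rot [-90.   -0.  -74.8] F [ 0.  -0.3  1.6] w 0.5 q [-16.  24.  95.  -0.  61. -31.]
```

```bash
python3 -m pendant '[{"delta_pos":[0.1,0.1,0],"twist":[0,0,0],"grip":0},{"delta_pos":[0.1,0.2,0],"twist":[0,0,0],"grip":0},{"delta_pos":[0.1,0.3,0],"twist":[0,0,0],"grip":0},{"delta_pos":[0.1,0.4,0],"twist":[0,0,0],"grip":0},{"delta_pos":[0.1,0.4,0],"twist":[0,0,0],"grip":0}]';python3 -c "
from h import *
st()"
```

```text
time_s: 13.0
ee_pos: [576.1, -150.6, 120.2]
ee_rot: [-90.0, -0.0, -74.7]
force: [-1.3, -0.6, 6.0]
gripper_width: 0.5
t 13.0 loc [  1.7 -53.7 120.2] rot [-90.   -0.  -74.7] F [-1.3 -0.6  6. ] w 0.5 q [-16.  24.  95.  -0.  61. -31.]
```

```bash
python3 -m pendant '[{"delta_pos":[0,0.05,0],"twist":[0,0,0],"grip":0},{"delta_pos":[0,0.1,0],"twist":[0,0,0],"grip":0},{"delta_pos":[0,0.1,0],"twist":[0,0,0],"grip":0},{"delta_pos":[0,0.1,0],"twist":[0,0,0],"grip":0},{"delta_pos":[0,0.1,0],"twist":[0,0,0],"grip":0}]';python3 -c "
from h import *
st()"; python3 -m pendant '[{"delta_pos":[0,-0.5,0],"twist":[0,0,0],"grip":0},{"delta_pos":[0,-3,0],"twist":[0,0,0],"grip":0},{"delta_pos":[0,-7,0],"twist":[0,0,0],"grip":0},{"delta_pos":[0,-11,0],"twist":[0,0,0],"grip":0},{"delta_pos":[0,-15,0],"twist":[0,0,0],"grip":0}]'; python3 -m pendant '[{"delta_pos":[0,-3,-3],"twist":[0,0,0],"grip":0},{"delta_pos":[0,-5,-7],"twist":[0,0,0],"grip":0},{"delta_pos":[0,-5,-11],"twist":[0,0,0],"grip":0},{"delta_pos":[0,-5,-15],"twist":[0,0,0],"grip":0},{"delta_pos":[0,-5,-15],"twist":[0,0,0],"grip":0}]'; python3 - <<'E'
from h import *
st()
p,d=imaging.grab_frame('scene'); c=cv2.resize(p[40:384,20:420,::-1],None,fx=1.7,fy=1.7,interpolation=cv2.INTER_CUBIC)
cv2.imwrite('pics/a9.png',np.clip(c.astype(float)*1.6,0,255).astype(np.uint8))
for n in('scene','top'):
  if n=='top': p,d=imaging.grab_frame('top')
  i=imaging.camera_info(n);w=cloud(i,d);L=(w[...,:2]-HP)@np.array([[cs,-sn],[sn,cs]])
  z0=np.load(f'pics/{n}0.npz'); w0=cloud(i,z0['d'])
  m=(abs(L[...,0])<85)&(L[...,1]<75)&(L[...,1]>-75)&(w[...,2]>108)&(w[...,2]<150)
  A=np.c_[L[m],np.ones(m.sum())]; s=np.linalg.lstsq(A,w[...,2][m],rcond=None)[0]; print(n,m.sum(),'slope x,y,z0',s)
  for h,nm in((60,'bottle/jar'),):
    for ww in(w0,w):
      for b,cx in(('bottle',None),):
        r=(ww[...,2]>20)&(ww[...,0]>250)&(ww[...,1]<-240)&(ww[...,1]>-520)&(ww[...,0]<760)
        print(nm,r.sum(),ww[r].mean(0).round(1))
E
```

```text
time_s: 13.5
ee_pos: [576.1, -150.6, 120.1]
ee_rot: [-89.9, -0.1, -74.7]
force: [-2.7, -0.4, 10.9]
gripper_width: 0.5
t 13.5 loc [  1.7 -53.7 120.1] rot [-89.9  -0.1 -74.7] F [-2.7 -0.4 10.9] w 0.5 q [-16.  24.  95.  -0.  61. -31.]
time_s: 14.0
ee_pos: [575.7, -150.2, 269.5]
ee_rot: [-90.0, 0.0, -74.7]
force: [0.5, 0.0, -0.3]
gripper_width: 0.5
time_s: 14.5
ee_pos: [427.4, -190.2, 318.9]
ee_rot: [-90.1, -0.0, -74.9]
force: [0.1, 0.3, 0.3]
gripper_width: 0.5
t 14.5 loc [-152.2  -53.4  318.9] rot [-90.1  -0.  -74.9] F [0.1 0.3 0.3] w 0.5 q [-25.   6.  91.  -0.  83. -40.]
scene 3710 slope x,y,z0 [-5.94797945e-04  2.15103025e-03  1.20596172e+02]
bottle/jar 8393 [ 524.4 -423.6   75.3]
bottle/jar 8584 [ 520.7 -419.2   83.7]
top 3900 slope x,y,z0 [-1.94461649e-04 -9.80665188e-04  1.20480410e+02]
bottle/jar 3320 [ 489.1 -408.3   86.7]
bottle/jar 2118 [ 560.3 -371.6  237.9]
```

View pics/a9.png

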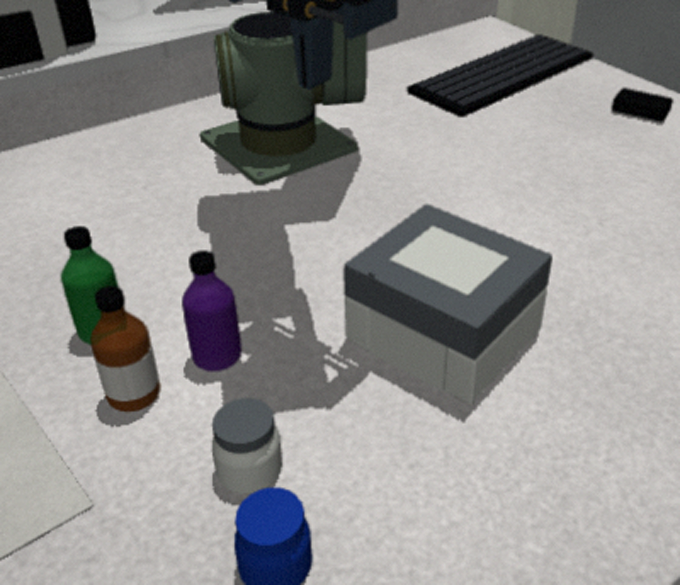

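The hood is shut and level: its top is at 120.5 mm with slopes of 0.002 or less in both cameras. The bottle (127,360) and jar (246,450) stand as they did, and the arm is clear of everything. Handing in.

```bash
python3 -c "
from workcell import job
print(job.job_done())"
```

```text
the job is handed in; nothing more can be done
None
```

I pushed the perforated plate down over the tubes with the closed fingers, then pushed the hood over and shut on top of it. The job is handed in at about 14.6 s of the 59 s allowed; it reports no verdict.

- **Plate:** it lay level before I moved the hood, with its upper face at about 99 mm. The hood still stood at about 1.87 rad then. The highest contact force I read while pushing the plate was about 6 N.
- **Hood:** its top is level at 120.5 mm, with slopes of 0.002 rad or less in both cameras. The highest force I read at its stop was about 11 N, under the 35 N limit. Forces were only read at the end of each move.
- **Bottle and jar:** they look unmoved and upright in the last picture, and the arm never went near them. My automatic before/after comparison was useless because the raised arm was in the measured area, so I judged this by eye.
- **Tubes:** I did not measure them. The shut hood and plate now hide them, but nothing was lifted. The plate met no resistance until its stop, where its face was at the height it should have when folded.
- **Arm:** it was raised, clear of everything, with near-zero force when I handed in.

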